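# Press a plug home with the bench quick clamp

## Robot

A 7-joint arm with a two-finger parallel gripper is mounted at the origin on the work surface. World frame = base frame: x ahead of the robot, y to its left, z up, the work surface at z = 0. Lengths are in m, angles in rad, forces in N, time in s.
With the tool pointing down it reaches from about 0.35 to 0.9 m from the base axis. Payload 19.9 kg.
Tool frame: the origin (TCP) lies between the finger pads; the fingertips stand ahead of it and the grasp point (between the pads) is the TCP (robot.finger_overhang is the z of the fingertips in the tool frame, in m); z points along the fingers, y is the line along which they close (so a half turn about z gives the same grasp; the last joint's range is limited). The gripper opens to 85 mm and grips with 20 to 120 N. Pads are 22 mm wide; open, the fingers measure 114 mm over their backs; the gripper's body (76 mm by 85 mm) begins 54 mm behind the grasp point. The pads swing forward as they close: fully open they stand 13 mm farther back than shut.
Start: joints at [1.131, 0.417, -0.01, 1.614, 0.005, 1.111, -0.053], TCP at [0.242, -0.576, 0.212] pointing down, gripper open.
Joint ranges: [-2.81, 2.81], [-0.39, 2.02], [-1.27, 1.25], [0.06, 2.57], [-1.19, 4.33], [0.19, 2], [-2.82, 2.82]. Speed limits (rad/s): [1.89, 1.89, 2.39, 2.39, 3.01, 3.01, 3.01].

## Interface

Orientations are given as a rotation vector (axis times angle).
In Python, from station import observe, cams, hand_in, robot gives the robot as it stands. The module is installed in compiled form; this text tells all that it offers.
- The arm moves only by the tool servo_tool, never from a script. Its argument "moves" is a list of rows, each an object of numbers: "jaw": the opening, from 0 (shut) to 1 (fully open); "dx", "dy", "dz": the shift along the tool's x, y, z in units of 50 mm (1.0 is 50 mm); "turn": the turn about the tool's z in units of 5 degrees (1.0 is 5 degrees). In form: [{"jaw": .., "dx": .., "dy": .., "dz": .., "turn": ..}, ...]. A call has 1 to 5 rows; each row is the pose to reach, as a shift and turn from the pose commanded when the call began, along the tool's axes at that moment; what a row does not reach only later rows make up. A row lasts 1/8 s, in which the tool goes at most 62.5 mm and 10.7 degrees, less where a joint would pass 70% of its speed; a pose out of reach is approached as far as the arm can. A call with a gripper value outside its range is refused whole. The fingers move at their own pace and stop on an object; "newtons" is the grip in N (left out, the last holds). Time passes only in rows, so rows that repeat a pose let the fingers close. It gives the time, the measured TCP pose, the force, the opening and the grip force at its end, in the units of the state.
- observe(): the state, without advancing time (a new reading comes with each control period).
- cams.camera(name): name is "side" or "top" or "wrist"; returns a dict with "image" (384x512x3 uint8, red, green, blue), "range_z" (384x512 float32, m along the optical axis (not along the pixel's ray), 0 where there is no reading), "fx", "fy", "cx", "cy" (pixels), "k1" (the pictures are not rectified: a ray, as slopes to the right and down, at radius r is drawn at 1 + k1 r^2 times it, then the intrinsics apply), "R" (3x3) and "t" (3): a world point X has camera coordinates R X + t. Camera axes: x right, y down, z forward; pixel columns grow to the right and rows downward; lengths in m; the calibration is good to about 2 mm. A picture is of the moment at which its call begins.
- hand_in(): hands the job in; it is judged then, once.
The state is a dict: "time": time; "q": joint angles; "joint_velocities": joint speeds; "tau": joint torques, N m; "ee_pos": TCP position; "ee_rot": TCP orientation; "force": force on the tool from outside, world axes, zero at the start; "moment": the same for the moment, N m; "width": finger opening in m; "gripper_force": force on a finger pad.
Only numpy, scipy, OpenCV 4.12 (cv2) and the standard library are available. Lean on these libraries where they do the work, as an engineer would, in place of code of your own. Each camera call takes 0.05 s, during which the arm holds its last target. There are 200 camera calls.

## Task

Squeeze the bench clamp's trigger, stroke after stroke, until its jaw has pressed the brass plug fully home in the manifold block; squeeze gently, no harder than it takes to move the plug, and stop once it is home, because a strong grip crushes the plug's seal. Then press the clamp's release tab so that the jaw springs back fully open, leaving the block lying in the clamp with its plug in. Do not touch the block or plug, and leave the other things where they are.

Things in the scene. Friction and masses are not known exactly. Their poses are not given: they have to be found in the camera images.
- clamp: Bench quick clamp used as a small press, screwed down on a plywood board 150 x 400 x 18 mm. Origin on the counter under the board (board from y -180 to +220 mm); y runs along the bar, +y to the grip end, z up. From -y to +y: fixed stop, work block, jaw pad, grey housing (y 45 to 200 mm, top 82 mm high) with trigger and upright grip on it, release tab behind the grip.
- grip_back (a point): middle of the back (+y) face of the fixed black grip, 135 mm above the counter; the grip is 30 mm wide in x, 20 mm thick in y, its top 157 mm above the counter. 54 mm from the trigger's front face at rest, 38 mm at full squeeze (about 42 mm between straight fingers, as the lever then leans). Only the trigger moves, so the middle of the squeeze shifts 8 mm towards the grip.
- trigger_pad (a point): point on the front (-y) face of the upright trigger lever, 135 mm above the counter, 60 mm above its pivot; moves with it. Lever 26 mm wide in x, 10 mm thick, top 157 mm above the counter. Squeeze it towards the grip (+y): full stroke 16 mm here, 2 N at first, 4 N at its end, plus 6 N per 60 mm/s of speed (it is damped) and the jaw's load; let go, a spring returns it in 0.5 s.
- trigger (a joint): trigger angle, rad: 0 let go, 0.27 squeezed to its stop
- jaw: moving jaw: rubber pad 32 mm across on the end of the bar; origin at the centre of its pressing (-y) face, 55 mm above the counter, at clamp y = +10 mm when fully open. Each full squeeze walks it 6 mm towards -y (one ratchet tooth), 45 mm at most. Jaw force is about 1.9 x the trigger force above its spring, less 3 to 4 N of the spring that pulls the jaw open.
- tab_top (a point): centre of the top of the steel release tab, 28 x 26 mm, 108 mm above the counter, 62 mm behind the grip's back face. Pressed down 9 mm to its stop (6 N) and held, with the trigger let go, it frees the ratchet and the jaw springs fully open within 1 s. It bobs up to 3 mm by itself as the jaw walks.
- anvil: fixed steel stop 40 mm wide, 20 mm thick in y, 45 mm tall, on the clamp's bed; origin in the middle of its underside, 35 mm above the counter. It is pinned at a different place along the bar each time.
- block: loose aluminium manifold block 40 x 50 x 40 mm (x, y, z) with two brass ports on top, about 0.25 kg, lying on the clamp's bed between side rails, a few mm from the stop; origin in the middle of its underside, axes as the clamp's. A brass plug sticks out of its +y end, facing the jaw.
- plug (a joint): how far the plug still stands out of its seat, m: 0 is fully home (flange against the block), 0.007 to 0.010 at the start. It goes in against a steady friction of about 5 N (10 to 15 N on the trigger with all else) and stays where it is left. More than 24 N on it, which is about 19 N on the trigger, crushes its seal.
- plug_face (a point): centre of the outer face of the plug's flange (brass disc 24 mm across, 6 mm thick), 55 mm above the counter, on the axis of the jaw pad
- spare_plug: bystander: brass plug standing on its 24 mm flange on the baseboard, 28 mm tall; the origin is the middle of its underside
- hex_nut: bystander: steel hex nut lying on the baseboard, 24 mm across, 10 mm thick; the origin is the middle of its underside
- tee: bystander: brass tee fitting 68 mm long lying on the counter; the origin is the middle of its underside
- coupling: bystander: steel hose coupling 50 mm long lying on the counter; the origin is the middle of its underside
- pliers: bystander: pliers with blue handles, 190 mm long, lying on the counter; the origin is the middle of its underside
- spray_can: bystander: white can, 66 mm wide, 190 mm tall, standing; the origin is the middle of its underside
- carton: bystander: small cardboard box 90 x 120 x 60 mm; the origin is the middle of its underside
Mind the look-alikes: they are no part of the job. Of the things that look like the block, the smallest one is meant.

How it is judged:
By the outcome, as a careful person would: the job done as asked, in the order asked, and still so for the second after the job is handed in, with the robot touching nothing.
It also fails if it takes over 67 s, if anything falls off the work surface, if the arm or the gripper's body presses on something with over 40 N, if the wrist force passes 120 N, or if a joint passes its speed limit or range.

## Working session

There is one attempt and no reset: what is moved stays moved. The work goes in short steps, Python scripts to look and compute and a tool call to move; the robot and the scene stay as the last step left them, time stands still between calls to the robot, and variables do not carry over. Pictures are saved under pics/ and viewed, at most 10 in all, crops included, and the job is handed in when it is done.

Besides the shell and the picture viewer there is one more tool, called by a JSON object that holds its "name" and its "arguments". servo_tool: Moves the arm, as the interface text tells. Its arguments: {"type":"object","properties":{"moves":{"type":"array","items":{"type":"object","properties":{"jaw":{"type":"number"},"dx":{"type":"number"},"dy":{"type":"number"},"dz":{"type":"number"},"turn":{"type":"number"}}}},"newtons":{"type":"number"}},"required":["moves"]}

```bash
mkdir -p pics
cat > h.py <<'E'
import numpy as np, cv2
from station import observe, cams, robot
def grab(n):
    c=cams.camera(n); cv2.imwrite(f'pics/{n}_{observe()["time"]:.2f}.png',c['image'][:,:,::-1]); print(f'pics/{n}_{observe()["time"]:.2f}.png'); return c
def ray(c,u,v):
    x,y=(u-c['cx'])/c['fx'],(v-c['cy'])/c['fy']; a,b=x,y
    for _ in range(20):
        s=1+c['k1']*(a*a+b*b); a,b=x/s,y/s
    return np.array([a,b,1.])
def world(c,u,v,z=None):
    d=ray(c,u,v); R=np.array(c['R']); t=np.array(c['t']); o=-R.T@t; w=R.T@d
    s=c['range_z'][int(round(v)),int(round(u))] if z is None else (z-o[2])/w[2]
    return o+s*w
def cloud(c):
    H,W=c['range_z'].shape; v,u=np.mgrid[:H,:W]; x=(u-c['cx'])/c['fx'];y=(v-c['cy'])/c['fy'];a,b=x,y
    for _ in range(20):
        s=1+c['k1']*(a*a+b*b); a,b=x/s,y/s
    Z=c['range_z']; P=np.stack([a*Z,b*Z,Z],-1)-np.array(c['t']); P=P@np.array(c['R']); P[Z<=0]=np.nan; return P
E
python3 - <<'E'
from h import *
import pickle
C={n:grab(n) for n in('side','top','wrist')}
pickle.dump(C,open('c0.pkl','wb'))
for n,c in C.items(): print(n,-np.array(c['R']).T@c['t'],c['fx'],c['k1'])
o=observe();print({k:np.round(v,3) for k,v in o.items()},robot.finger_overhang)
a=np.hstack([C['side']['image'],C['top']['image']]);cv2.imwrite('pics/both.png',cv2.resize(a[:,:,::-1],(800,300)))
E
```

```text
pics/side_0.05.png
pics/top_0.10.png
pics/wrist_0.15.png
side [0.10097119 0.5861789  0.71669309] 407.75010105125443 -0.07788406809236009
top [ 0.41772566 -0.09584457  1.08879477] 371.0185892742711 -0.011058143815811643
wrist [ 0.30304804 -0.54921395  0.37300446] 328.9032973383492 -0.09006099752208137
{'time': np.float64(0.15), 'q': array([ 1.132,  0.418, -0.01 ,  1.614,  0.005,  1.111, -0.053]), 'joint_velocities': array([ 0.001, -0.001, -0.002, -0.001, -0.001,  0.   ,  0.001]), 'tau': array([ 0.0000e+00, -8.6475e+01,  6.7800e-01, -4.3506e+01,  1.9000e-02,
        6.0000e-03, -0.0000e+00]), 'ee_pos': array([ 0.242, -0.576,  0.211]), 'ee_rot': array([-3.079, -0.621,  0.   ]), 'force': array([ 0.302, -0.752, -0.242]), 'moment': array([-0.003, -0.009,  0.029]), 'gripper_force': np.float64(0.0), 'width': np.float64(0.086)} 0.019
```

View pics/top_0.10.png

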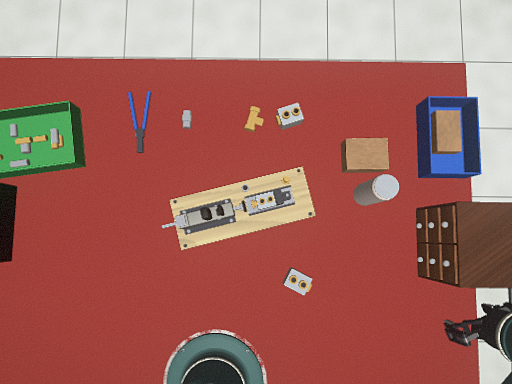

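View pics/side_0.05.png

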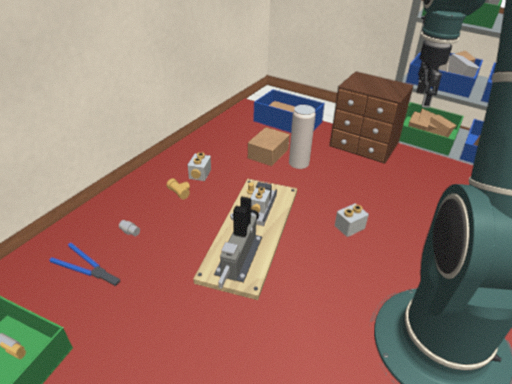

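Top view: the clamp board spans (170,200) to (314,213), with the grip and trigger as black blobs at about (206,213) and (219,211), and the tab to their left. The block look-alikes are at (265,200) in the clamp, and loose at (290,115) and (298,281). The one lying in the clamp's bed is meant.

```bash
cat > m.py <<'E'
from h import *
import pickle
C=pickle.load(open('c0.pkl','rb'))
c=C['top'];P=cloud(c)
hsv=cv2.cvtColor(c['image'],cv2.COLOR_RGB2HSV)
m=((hsv[...,0]>12)&(hsv[...,0]<32)&(hsv[...,1]>40)&(hsv[...,2]>150)).astype(np.uint8); m[:160]=0;m[255:]=0;m[:,:155]=0;m[:,325:]=0
n,l,s,_=cv2.connectedComponentsWithStats(m); k=1+np.argmax(s[1:,4])
pts=np.argwhere(l==k)[:,::-1]
W=np.array([world(c,u,v,0.018)[:2] for u,v in pts],np.float32)
r=cv2.minAreaRect(W);print('board',r)
b=cv2.boxPoints(r);print(b)
L=b[np.argmin(b[:,1])]
e=[b[(i+1)%4]-b[i] for i in range(4)];y=max(e,key=np.linalg.norm);y=y/np.linalg.norm(y)
if y[1]<0:y=-y
x=np.array([y[1],-y[0]]);O=np.array(r[0])-0.02*y
print('O',O,'yaw(y axis dir)',y,'yaw deg',np.degrees(np.arctan2(x[1],x[0])))
np.savez('pose.npz',O=O,x=x,y=y)
for nm in('top','side'):
    P=cloud(C[nm]);d=P[...,:2]-O;q=np.stack([d@x,d@y,P[...,2]],-1)
    for lab,(y0,y1,z0,z1) in dict(top140=(40,200,140,170),tab=(190,260,98,120),mid=(-180,40,62,120),hous=(45,200,74,90)).items():
        s=(abs(q[...,0])<.04)&(q[...,1]>y0/1e3)&(q[...,1]<y1/1e3)&(q[...,2]>z0/1e3)&(q[...,2]<z1/1e3)
        a=q[s]*1e3
        if len(a): print(nm,lab,len(a),'lo',np.percentile(a,2,0).round(1),'hi',np.percentile(a,98,0).round(1),'med',np.median(a,0).round(1))
    s=(abs(q[...,0])<.04)&(q[...,1]>.04)&(q[...,1]<.2)&(q[...,2]>.12)
    print(np.histogram(q[s][:,1]*1e3,bins=np.arange(40,200,4)))
s=C['top']['image'][155:260,155:325,::-1];cv2.imwrite('pics/crop.png',cv2.resize(s,None,fx=4.6,fy=4.6,interpolation=2))
E
python3 m.py
```

```text
board ((0.4918370544910431, -0.07050222158432007), (0.1490626484155655, 0.39953237771987915), 14.862475395202637)
[[ 0.36855924  0.10346337]
 [ 0.47103924 -0.28270236]
 [ 0.61511487 -0.24446782]
 [ 0.5126349   0.14169791]]
O [ 0.49696705 -0.08983311] yaw(y axis dir) [-0.25649986  0.9665443 ] yaw deg 14.862477
top top140 137 lo [-13.9  72.1 142.8] hi [ 13.6 124.1 160.6] med [ -0.3 110.  156.1]
top tab 40 lo [-13.3 190.4 104.9] hi [ 13.3 200.2 111.7] med [  0.  194.9 108.1]
top mid 475 lo [-19.1 -93.6  62.9] hi [19.3 30.9 85.3] med [ -0.2 -50.7  76.4]
top hous 520 lo [-18.4  47.7  77.6] hi [ 18.8 183.6  89.3] med [ -2.3 109.6  82.2]
(array([ 0,  0,  0,  0,  0,  0,  0,  6, 21, 16,  4,  0,  0,  0,  0,  0, 25,
       21, 19, 18, 18,  4,  0,  0,  0,  0,  0,  0,  0,  0,  0,  0,  0,  0,
        0,  0,  0,  0,  0]), array([ 40,  44,  48,  52,  56,  60,  64,  68,  72,  76,  80,  84,  88,
        92,  96, 100, 104, 108, 112, 116, 120, 124, 128, 132, 136, 140,
       144, 148, 152, 156, 160, 164, 168, 172, 176, 180, 184, 188, 192,
       196]))
side top140 241 lo [-13.3  73.9 140.6] hi [ 14.  125.6 157.9] med [ -0.2 115.6 152.6]
side tab 71 lo [-12.3 190.8 100.4] hi [ 15. 201. 109.] med [-1.000e-01  1.977e+02  1.071e+02]
side mid 414 lo [-18.6 -92.   62.7] hi [19.3 20.2 84.5] med [ -1.6 -40.3  75.2]
side hous 487 lo [-17.8  51.6  74.8] hi [ 18.2 199.7  89.6] med [ -8.9 139.9  81.8]
(array([ 0,  0,  0,  0,  0,  0,  0,  1, 11, 60, 55,  0,  0,  0,  0,  0,  4,
       23, 16, 35, 99, 76,  0,  0,  0,  0,  0,  0,  0,  0,  0,  0,  0,  0,
        0,  0,  0,  0,  0]), array([ 40,  44,  48,  52,  56,  60,  64,  68,  72,  76,  80,  84,  88,
        92,  96, 100, 104, 108, 112, 116, 120, 124, 128, 132, 136, 140,
       144, 148, 152, 156, 160, 164, 168, 172, 176, 180, 184, 188, 192,
       196]))
```

Run:
```python
import cv2
a=cv2.imread('pics/side_0.05.png')[170:300,190:310];cv2.imwrite('pics/crops.png',cv2.resize(a,None,fx=4.5,fy=4.5,interpolation=2))
```

```text
(no output)
```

View pics/crop.png

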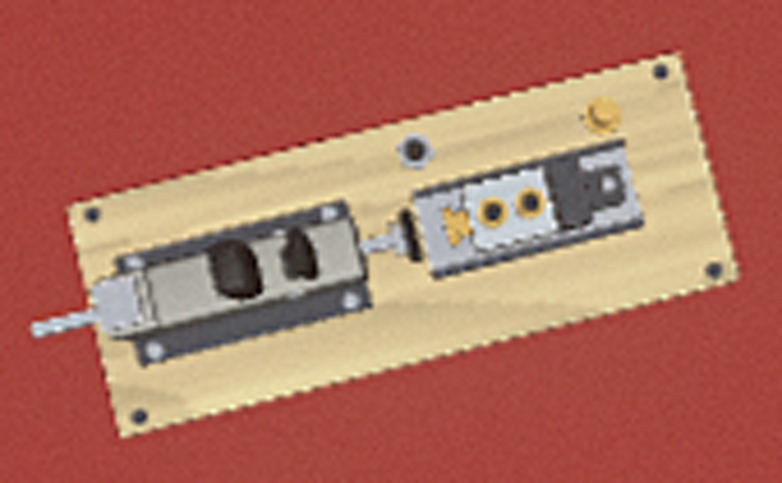

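View pics/crops.png

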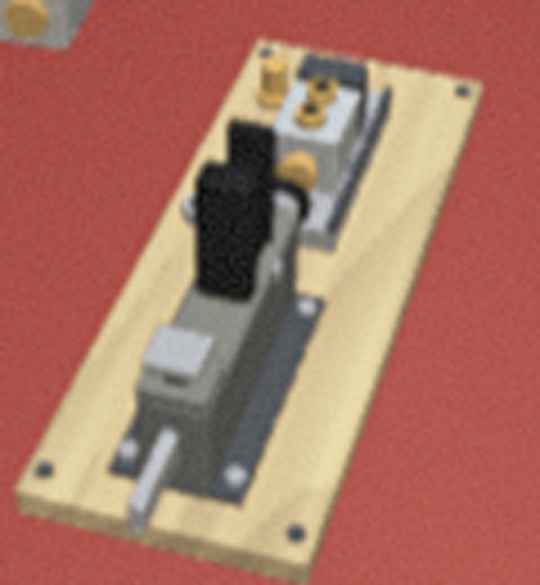

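The crops show the grip at (235,270), the trigger at (298,255) and the tab at the left of the top crop. The plug is at (450,222), facing the jaw pad at (412,235). The side crop confirms the block has its plug end toward the jaw. In clamp y, the measured trigger front is about 71 mm, the grip back about 125 mm and the tab about 187 mm. These agree with the text (54 mm and 62 mm spacings).

I'll push the trigger with one finger and arm motion, reading the wrist force. The gripper's 20 N minimum grip would crush the seal.

```bash
cat >> h.py <<'E'
from scipy.spatial.transform import Rotation as Ro
def go(cy,z,cx=0):
    p=np.load('pose.npz');T=np.r_[p['O']+p['x']*cx+p['y']*cy,z];o=observe();R=Ro.from_rotvec(o['ee_rot']).as_matrix()
    d=R.T@(T-o['ee_pos'])/0.05; ang=np.arctan2(p['x'][1],p['x'][0])-np.arctan2(R[1,0],R[0,0])
    print('target',T.round(4),'units',d.round(3),'turn',-np.degrees(ang)/5, 'Rz',R[:,2].round(4))
def where(off=0):
    p=np.load('pose.npz');o=observe();d=o['ee_pos'][:2]-p['O'];f=np.array(o['force'])
    print('t',round(o['time'],2),'clamp xy mm',(d@p['x']*1e3).round(2),(d@p['y']*1e3).round(2),'z',o['ee_pos'][2].round(4),'F clampx,y,z',(f[:2]@p['x']).round(2),(f[:2]@p['y']).round(2),f[2].round(2),'w',round(float(o['width']),4))
E
python3 -c "
from h import *
go(.099,.28)
import pickle
C=pickle.load(open('c0.pkl','rb'));p=np.load('pose.npz')
# clamp-frame profile along the axis
for n in('top','side'):
    P=cloud(C[n]);d=P[...,:2]-p['O'];q=np.stack([d@p['x'],d@p['y'],P[...,2]],-1)*1e3
    for nm,(a,b,z0,z1,w) in dict(anvil=(-170,-60,77.5,84,17),block=(-140,0,72.5,77,20),plug=(-60,12,57,69,9)).items():
        s=(abs(q[...,0])<w)&(q[...,1]>a)&(q[...,1]<b)&(q[...,2]>z0)&(q[...,2]<z1)
        print(n,nm,np.histogram(q[s][:,1],bins=np.arange(a,b+4,4)))
"
```

```text
target [0.4716 0.0059 0.28  ] units [ 8.741 -8.95  -1.364] turn 1.5855970625591456 Rz [-4.e-04  9.e-04 -1.e+00]
top anvil (array([ 0,  0,  0,  0,  0,  0,  0,  0,  0,  0,  0,  0,  0,  0,  0,  0,  0,
        0,  0, 16, 18, 17, 17, 18,  3,  1,  5,  4]), array([-170, -166, -162, -158, -154, -150, -146, -142, -138, -134, -130,
       -126, -122, -118, -114, -110, -106, -102,  -98,  -94,  -90,  -86,
        -82,  -78,  -74,  -70,  -66,  -62,  -58]))
top block (array([ 0,  0,  0,  0,  0,  0,  0,  0,  0,  0,  0,  1,  1,  1,  0,  0,  4,
       13, 16,  9, 11, 11, 14, 12, 10,  8, 10,  8, 17,  9,  0,  0,  0,  0,
        0]), array([-140, -136, -132, -128, -124, -120, -116, -112, -108, -104, -100,
        -96,  -92,  -88,  -84,  -80,  -76,  -72,  -68,  -64,  -60,  -56,
        -52,  -48,  -44,  -40,  -36,  -32,  -28,  -24,  -20,  -16,  -12,
         -8,   -4,    0]))
top plug (array([0, 0, 0, 0, 0, 0, 0, 0, 0, 5, 8, 6, 7, 3, 0, 0, 0, 0]), array([-60, -56, -52, -48, -44, -40, -36, -32, -28, -24, -20, -16, -12,
        -8,  -4,   0,   4,   8,  12]))
side anvil (array([ 0,  0,  0,  0,  0,  0,  0,  
[... 219 characters left out ...]
  -94,  -90,  -86,
        -82,  -78,  -74,  -70,  -66,  -62,  -58]))
side block (array([ 0,  0,  0,  0,  0,  0,  0,  0,  0,  0,  0,  0,  1,  0,  0,  3,  9,
        4,  8,  7,  7, 10,  6,  7,  6,  8, 11, 10, 19, 11,  0,  0,  0,  0,
        0]), array([-140, -136, -132, -128, -124, -120, -116, -112, -108, -104, -100,
        -96,  -92,  -88,  -84,  -80,  -76,  -72,  -68,  -64,  -60,  -56,
        -52,  -48,  -44,  -40,  -36,  -32,  -28,  -24,  -20,  -16,  -12,
         -8,   -4,    0]))
side plug (array([ 0,  0,  0,  0,  0,  0,  0,  0,  5, 17,  1,  4, 16,  6,  0,  0,  0,
        1]), array([-60, -56, -52, -48, -44, -40, -36, -32, -28, -24, -20, -16, -12,
        -8,  -4,   0,   4,   8,  12]))
```

{"name": "servo_tool", "arguments": {"moves": [{"jaw": 0.82, "dz": -1.2}, {"jaw": 0.82, "dx": 1.0, "dy": -1.0, "dz": -1.8}, {"jaw": 0.82, "dx": 2.0, "dy": -2.0, "dz": -1.8, "turn": 1.0}, {"jaw": 0.82, "dx": 3.0, "dy": -3.0, "dz": -1.8, "turn": 1.59}, {"jaw": 0.82, "dx": 4.0, "dy": -4.0, "dz": -1.8, "turn": 1.59}]}}

```text
$.moves[0]: bad value
```

```bash
python3 -c "
from h import *
go(.099,.28);where()"
```

```text
target [0.4716 0.0059 0.28  ] units [ 8.741 -8.95  -1.364] turn 1.5855970625591456 Rz [-4.e-04  9.e-04 -1.e+00]
t 0.15 clamp xy mm -371.14 -404.44 z 0.2114 F clampx,y,z 0.1 -0.8 -0.24 w 0.0855
```

{"name": "servo_tool", "arguments": {"moves": [{"jaw": 0.82, "dx": 0, "dy": 0, "dz": -1.2, "turn": 0}, {"jaw": 0.82, "dx": 1.0, "dy": -1.0, "dz": -1.8, "turn": 0}, {"jaw": 0.82, "dx": 2.0, "dy": -2.0, "dz": -1.8, "turn": 1.0}, {"jaw": 0.82, "dx": 3.0, "dy": -3.0, "dz": -1.8, "turn": 1.59}, {"jaw": 0.82, "dx": 4.0, "dy": -4.0, "dz": -1.8, "turn": 1.59}]}}

```text
time: 0.78
ee_pos: [0.3351, -0.3474, 0.3017]
ee_rot: [3.115, 0.405, -0.0]
force: [1.7, 0.5, -0.1]
width: 0.0702
gripper_force: 0.0
```

```bash
python3 -c "
from h import *
go(.099,.28);where()"
```

```text
target [0.4716 0.0059 0.28  ] units [ 4.444 -6.134  0.433] turn -0.012989468482266961 Rz [-0.e+00 -2.e-04 -1.e+00]
t 0.78 clamp xy mm -222.52 -207.46 z 0.3017 F clampx,y,z 1.77 0.07 -0.09 w 0.0702
```

{"name": "servo_tool", "arguments": {"moves": [{"jaw": 0.82, "dx": 0.7, "dy": -1.0, "dz": 0, "turn": 0}, {"jaw": 0.82, "dx": 1.4, "dy": -2.0, "dz": 0, "turn": 0}, {"jaw": 0.82, "dx": 2.1, "dy": -3.0, "dz": 0, "turn": 0}, {"jaw": 0.82, "dx": 2.8, "dy": -4.0, "dz": 0, "turn": 0}, {"jaw": 0.82, "dx": 3.5, "dy": -5.0, "dz": 0, "turn": 0}]}}

```text
time: 1.4
ee_pos: [0.44, -0.0611, 0.3018]
ee_rot: [3.115, 0.405, 0.0]
force: [1.7, -0.8, -0.2]
width: 0.0699
gripper_force: 0.0
```

{"name": "servo_tool", "arguments": {"moves": [{"jaw": 0.82, "dx": 0, "dy": 0, "dz": 0, "turn": 0}, {"jaw": 0.82, "dx": 0, "dy": 0, "dz": 0, "turn": 0}]}}

```text
time: 1.65
ee_pos: [0.4396, -0.0634, 0.3016]
ee_rot: [3.115, 0.406, -0.001]
force: [-0.4, 0.8, 1.3]
width: 0.07
gripper_force: 0.0
```

```bash
python3 -c "
from h import *
go(.099,.20);where()"
```

```text
target [0.4716 0.0059 0.2   ] units [ 0.974 -1.175  2.031] turn -0.0046060205915715744 Rz [-5.e-04 -1.e-04 -1.e+00]
t 1.65 clamp xy mm -48.69 40.26 z 0.3016 F clampx,y,z -0.22 0.84 1.34 w 0.07
```

Go over the lever to z 0.20 (tips about 0.18, above the tops at 0.157), then take a wrist picture to check alignment.

{"name": "servo_tool", "arguments": {"moves": [{"jaw": 0.82, "dx": 0.97, "dy": -1.18, "dz": 0, "turn": 0}, {"jaw": 0.82, "dx": 0.97, "dy": -1.18, "dz": 0.6, "turn": 0}, {"jaw": 0.82, "dx": 0.97, "dy": -1.18, "dz": 1.4, "turn": 0}, {"jaw": 0.82, "dx": 0.97, "dy": -1.18, "dz": 1.94, "turn": 0}, {"jaw": 0.82, "dx": 0.97, "dy": -1.18, "dz": 1.94, "turn": 0}]}}

```text
time: 2.28
ee_pos: [0.4705, 0.0052, 0.2034]
ee_rot: [-3.115, -0.403, 0.005]
force: [-0.4, -0.3, 0.9]
width: 0.07
gripper_force: 0.0
```

```bash
python3 -c "
from h import *
go(.099,.15);where()
c=grab('wrist');cv2.imwrite('pics/w1.png',c['image'][:,:,::-1])
p=np.load('pose.npz')
P=cloud(c);d=P[...,:2]-p['O'];q=np.stack([d@p['x'],d@p['y'],P[...,2]],-1)*1e3
s=(abs(q[...,0])<16)&(q[...,1]>60)&(q[...,1]<135)&(q[...,2]>125)&(q[...,2]<160)
print(s.sum(),np.histogram(q[s][:,1],bins=np.arange(60,136,3)))
"
```

```text
target [0.4716 0.0059 0.15  ] units [ 0.028 -0.005  1.067] turn -0.024875369145535123 Rz [-3.5e-03  3.0e-04 -1.0e+00]
t 2.27 clamp xy mm -1.2 98.67 z 0.2034 F clampx,y,z -0.42 -0.18 0.95 w 0.07
pics/wrist_2.33.png
1920 (array([  0,   0,   0,   0, 130, 190, 208, 167,   0,   0,   0,   0,   0,
         0,   0, 150, 201, 196, 182, 186, 186, 124,   0,   0,   0]), array([ 60,  63,  66,  69,  72,  75,  78,  81,  84,  87,  90,  93,  96,
        99, 102, 105, 108, 111, 114, 117, 120, 123, 126, 129, 132, 135]))
```

View pics/w1.png

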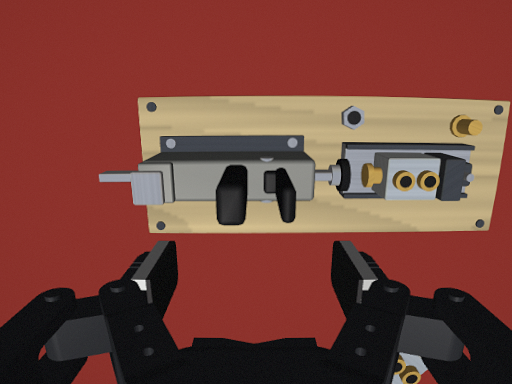

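The wrist view has the grip at (232,195) and the trigger at (287,195), between the finger lines at columns 155 and 355. The wrist cloud puts the trigger front at 72 mm and the grip back at 125 mm, so I can descend.

{"name": "servo_tool", "arguments": {"moves": [{"jaw": 0.82, "dx": 0.02, "dy": 0, "dz": 0.5, "turn": 0}, {"jaw": 0.82, "dx": 0.02, "dy": 0, "dz": 1.05, "turn": 0}, {"jaw": 0.82, "dx": 0.02, "dy": 0, "dz": 1.05, "turn": 0}, {"jaw": 0.82, "dx": 0.02, "dy": 0, "dz": 1.05, "turn": 0}]}}

```text
time: 2.82
ee_pos: [0.4734, 0.0065, 0.1538]
ee_rot: [3.115, 0.405, 0.003]
force: [0.2, 0.7, 0.2]
width: 0.0703
gripper_force: 0.0
```

```bash
python3 -c "
from h import *
where()"
```

```text
t 2.83 clamp xy mm 1.9 99.17 z 0.1538 F clampx,y,z 0.36 0.67 0.18 w 0.0703
```

{"name": "servo_tool", "arguments": {"moves": [{"jaw": 0.82, "dx": 0, "dy": -0.14, "dz": 0, "turn": 0}, {"jaw": 0.82, "dx": 0, "dy": -0.22, "dz": 0, "turn": 0}, {"jaw": 0.82, "dx": 0, "dy": -0.3, "dz": 0, "turn": 0}, {"jaw": 0.82, "dx": 0, "dy": -0.38, "dz": 0, "turn": 0}, {"jaw": 0.82, "dx": 0, "dy": -0.38, "dz": 0, "turn": 0}]}}

```text
time: 3.45
ee_pos: [0.4676, 0.0254, 0.1522]
ee_rot: [-3.115, -0.407, 0.0]
force: [-0.4, 0.3, 0.3]
width: 0.0699
gripper_force: 0.0
```

```bash
python3 -c "
from h import *
where()"
```

```text
t 3.45 clamp xy mm 1.14 118.93 z 0.1522 F clampx,y,z -0.3 0.36 0.3 w 0.0699
```

{"name": "servo_tool", "arguments": {"moves": [{"jaw": 0.82, "dx": 0, "dy": -0.04, "dz": 0, "turn": 0}, {"jaw": 0.82, "dx": 0, "dy": -0.07, "dz": 0, "turn": 0}, {"jaw": 0.82, "dx": 0, "dy": -0.07, "dz": 0, "turn": 0}]}}

```text
time: 3.82
ee_pos: [0.4668, 0.0286, 0.1522]
ee_rot: [-3.115, -0.406, 0.0]
force: [0.4, 0.5, -0.2]
width: 0.0699
gripper_force: 0.0
```

```bash
python3 -c "
from h import *
where()"
```

```text
t 3.83 clamp xy mm 1.17 122.21 z 0.1522 F clampx,y,z 0.55 0.32 -0.23 w 0.0699
```

```bash
python3 -c "
from h import *
c=grab('wrist');cv2.imwrite('pics/w2.png',c['image'][:,:,::-1])
c=grab('side');cv2.imwrite('pics/s2.png',cv2.resize(c['image'][150:300,180:330,::-1],None,fx=3.5,fy=3.5,interpolation=2))
"
```

```text
pics/wrist_3.88.png
pics/side_3.92.png
```

View pics/w2.png

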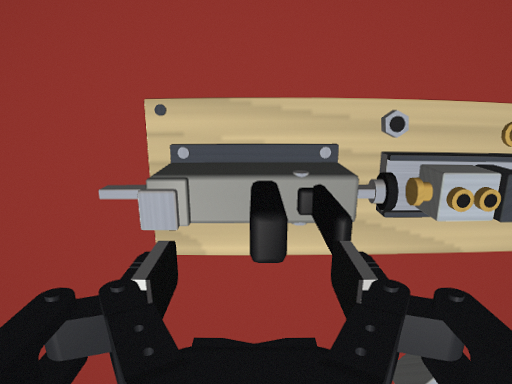

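```bash
cat >> h.py <<'E'
def trig(c=None):
    c=c or grab('wrist');p=np.load('pose.npz')
    P=cloud(c);d=P[...,:2]-p['O'];q=np.stack([d@p['x'],d@p['y'],P[...,2]],-1)*1e3
    for nm,(a,b,z0,z1,w) in dict(upper=(55,135,145,162,14),brass=(-40,12,50,70,9),jaw=(-35,20,40,74,14)).items():
        s=(abs(q[...,0])<w)&(q[...,1]>a)&(q[...,1]<b)&(q[...,2]>z0)&(q[...,2]<z1)
        if nm!='upper':
            v=c['image'].max(-1);sa=c['image'].max(-1)-c['image'].min(-1).astype(int); s&=(sa>80)&(v>120) if nm=='brass' else (v<60)
        if s.sum():print(nm,s.sum(),[*zip(*[x.tolist() for x in np.histogram(q[s][:,1],bins=np.arange(a,b,2))[::-1][::1]])] if 0 else {int(k):int(n) for n,k in zip(*np.histogram(q[s][:,1],bins=np.arange(a,b,2))) if n})
    return q
E
python3 -c "
from h import *
q=trig();where()
s=(abs(q[...,0])<14)&(q[...,1]>60)&(q[...,1]<100)&(q[...,2]>90)
for z in range(95,165,5):
    t=s&(q[...,2]>z)&(q[...,2]<=z+5); print(z,t.sum(),q[t][:,1].min() if t.any() else '',q[t][:,1].max() if t.any() else '')
"
```

```text
pics/wrist_3.98.png
upper 2371 {71: 17, 73: 93, 75: 93, 77: 113, 79: 127, 81: 214, 105: 46, 107: 163, 109: 167, 111: 174, 113: 177, 115: 173, 117: 177, 119: 183, 121: 186, 123: 181, 125: 87}
brass 259 {-22: 25, -20: 35, -18: 45, -16: 19, -14: 13, -12: 50, -10: 45, -8: 27}
jaw 425 {11: 54, 13: 74, 15: 77, 17: 153}
t 3.98 clamp xy mm 1.17 122.04 z 0.1522 F clampx,y,z -0.0 0.0 -0.64 w 0.0704
95 51 73.31537198903668 82.37872557514288
100 55 74.26806318994582 82.4037075132668
105 59 73.50919944917594 82.39381570406822
110 64 73.50293842257297 82.32257087713096
115 70 73.41304450066511 82.44706060808949
120 73 73.69647818590947 82.35034277383423
125 80 73.42732890471507 82.36068886792243
130 90 73.22736084215371 82.30876885080725
135 98 73.3541295138734 82.2848622868246
140 96 73.65202806329036 82.24110432711025
145 108 72.89469183887104 82.54299013149773
150 218 71.74995719793782 82.30505161745896
155 331 72.8411964219594 81.61235342214931
160 0
```

View pics/s2.png

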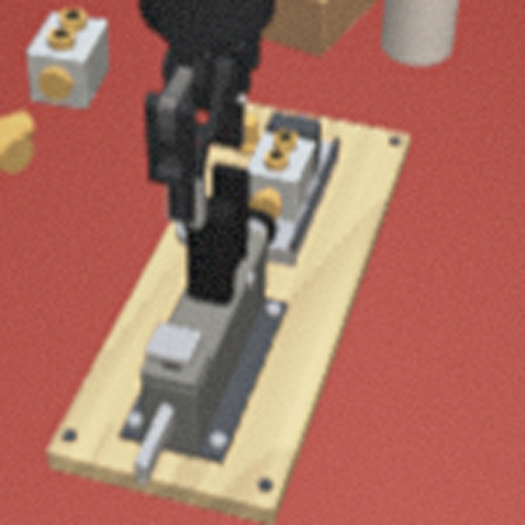

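```bash
python3 -c "
from h import *
q=trig()
for (u,v) in [(150,245),(165,245),(160,270),(145,285),(345,245),(355,260),(370,285),(340,225),(325,200),(318,190),(335,240),(330,230)]: print(u,v,q[v,u].round(1))
"
```

```text
pics/wrist_4.03.png
upper 2386 {71: 21, 73: 94, 75: 92, 77: 108, 79: 137, 81: 219, 105: 49, 107: 154, 109: 169, 111: 179, 113: 177, 115: 173, 117: 178, 119: 186, 121: 183, 123: 181, 125: 86}
brass 262 {-22: 19, -20: 44, -18: 39, -16: 24, -14: 15, -12: 46, -10: 46, -8: 29}
jaw 423 {9: 1, 11: 52, 13: 79, 15: 76, 17: 154}
150 245 [-70.4 231.7   0.4]
165 245 [ 12.9 160.  189.3]
160 270 [  9.  158.4 203.8]
145 285 [ 10.3 159.9 216.8]
345 245 [ 12.2  85.3 188.1]
355 260 [ 12.   85.  201.6]
370 285 [ 12.5  85.8 220.8]
340 225 [  9.1  79.  155.7]
325 200 [ 13.5  80.5 124. ]
318 190 [ 14.   80.5 101.3]
335 240 [  0.5  80.9 155. ]
330 230 [  2.8  81.7 146.3]
```

```bash
python3 -c "
from h import *
c=grab('side');p=np.load('pose.npz');P=cloud(c)
d=P[...,:2]-p['O'];q=np.stack([d@p['x'],d@p['y'],P[...,2]],-1)*1e3
s=(abs(q[...,0])<30)&(q[...,1]>60)&(q[...,1]<180)&(q[...,2]>125)
for a in range(60,185,5):
    t=s&(q[...,1]>a)&(q[...,1]<=a+5)
    if t.sum()>3: print(a,t.sum(),'z',np.percentile(q[t][:,2],[3,50,97]).round(0),'x',np.percentile(q[t][:,0],[3,97]).round(0))
def proj(y,z,x=0):
    X=np.r_[p['O']+p['y']*y+p['x']*x,z];k=np.array(c['R'])@X+c['t'];a,b=k[:2]/k[2];s=1+c['k1']*(a*a+b*b);u,v=c['fx']*a*s+c['cx'],c['fy']*b*s+c['cy'];return ((u-180)*3.5,(v-150)*3.5)
print(proj(.157,.135),proj(.157,.185),proj(.125,.157),observe()['q'].round(3),observe()['ee_pos'])
"
```

```text
pics/side_4.08.png
60 10 z [227. 237. 250.] x [-12. -10.]
65 8 z [232. 244. 250.] x [-11.  -9.]
70 12 z [153. 156. 538.] x [-11.  24.]
75 66 z [129. 150. 537.] x [-11.  15.]
80 76 z [130. 149. 455.] x [-11.  12.]
85 127 z [181. 205. 544.] x [-10.  25.]
90 28 z [233. 526. 542.] x [-15.  29.]
95 9 z [240. 246. 249.] x [-16.  -8.]
100 10 z [249. 254. 274.] x [-18. -12.]
105 21 z [130. 156. 270.] x [-18.   5.]
110 40 z [133. 158. 276.] x [-18.   3.]
115 27 z [131. 156. 274.] x [-14.   0.]
120 100 z [126. 140. 277.] x [-13.  14.]
125 44 z [127. 146. 568.] x [-28.  10.]
130 26 z [271. 346. 569.] x [-29.   1.]
135 57 z [257. 343. 566.] x [-29.  20.]
140 97 z [263. 311. 564.] x [-29.  21.]
145 190 z [252. 323. 351.] x [-28.  30.]
150 269 z [254. 330. 396.] x [-29.  24.]
155 626 z [245. 327. 415.] x [-28.  21.]
160 497 z [192. 383. 426.] x [-26.  27.]
165 679 z [199. 389. 423.] x [-17.  24.]
170 575 z [202. 528. 559.] x [-30.  22.]
175 838 z [300. 517. 551.] x [-29.  28.]
(np.float64(189.56856929261096), np.float64(274.80166980723277)) (np.float64(188.9479625463918), np.float64(210.94390212439666)) (np.float64(206.4008223066699), np.float64(214.0981914047523)) [ 0.348  0.249 -0.536  2.038  0.162  0.895 -1.589] [0.46676027 0.02843436 0.15220183]
```

Both cameras put the fingertips at z of about 0.18, although the reported TCP z is 0.152. So the fingers passed above the lever and the trigger hasn't moved. I trust the pictures: back off and go about 45 mm lower, with the cameras as the check.

{"name": "servo_tool", "arguments": {"moves": [{"jaw": 0.82, "dx": 0, "dy": 0.3, "dz": 0, "turn": 0}, {"jaw": 0.82, "dx": 0, "dy": 0.46, "dz": 0, "turn": 0}, {"jaw": 0.82, "dx": 0, "dy": 0.46, "dz": 0.3, "turn": 0}, {"jaw": 0.82, "dx": 0, "dy": 0.46, "dz": 0.6, "turn": 0}, {"jaw": 0.82, "dx": 0, "dy": 0.46, "dz": 0.6, "turn": 0}]}}

```text
time: 4.7
ee_pos: [0.4717, 0.0066, 0.1206]
ee_rot: [-3.114, -0.407, 0.004]
force: [0.4, -0.1, 0.2]
width: 0.07
gripper_force: 0.0
```

```bash
cat >> h.py <<'E'
def tips():
    c=grab('side');p=np.load('pose.npz');P=cloud(c);o=observe();ty=(o['ee_pos'][:2]-p['O'])@p['y']*1e3
    d=P[...,:2]-p['O'];q=np.stack([d@p['x'],d@p['y'],P[...,2]],-1)*1e3
    s=(abs(q[...,0])<13)&(q[...,1]>ty+30)&(q[...,1]<ty+58)&(q[...,2]>100)&(q[...,2]<210)
    print('back finger z lo',np.sort(q[s][:,2])[:8].round(0),'n',s.sum(),'y lo',np.percentile(q[s][:,1],5).round(1) if s.any() else '')
E
python3 -c "
from h import *
where();tips();where();q=trig()
for (u,v) in [(165,242),(168,245),(165,245),(345,245),(343,242)]: print(u,v,q[v,u].round(1))"
```

```text
t 4.7 clamp xy mm 0.29 99.73 z 0.1206 F clampx,y,z 0.4 -0.21 0.18 w 0.07
pics/side_4.75.png
back finger z lo [146. 147. 148. 149. 150. 150. 151. 151.] n 163 y lo 135.9
t 4.75 clamp xy mm 0.77 99.66 z 0.1215 F clampx,y,z 0.12 0.38 0.32 w 0.07
pics/wrist_4.80.png
upper 4313 {55: 21, 59: 42, 61: 40, 63: 43, 65: 400, 71: 50, 73: 224, 75: 238, 77: 258, 79: 291, 81: 258, 105: 182, 107: 263, 109: 269, 111: 253, 113: 250, 115: 253, 117: 255, 119: 250, 121: 227, 123: 194, 125: 52}
brass 340 {-24: 1, -22: 33, -20: 46, -18: 48, -16: 32, -14: 20, -12: 67, -10: 54, -8: 39}
jaw 532 {11: 62, 13: 101, 15: 103, 17: 157}
165 242 [ 11.6 139.  153.4]
168 245 [ 12.3 136.4 158.2]
165 245 [ 11.8 138.  157. ]
345 245 [ 12.4  63.2 158.4]
343 242 [ 11.6  62.7 153.4]
```

{"name": "servo_tool", "arguments": {"moves": [{"jaw": 0.82, "dx": 0, "dy": 0, "dz": 0.2, "turn": 0}, {"jaw": 0.82, "dx": 0, "dy": 0, "dz": 0.32, "turn": 0}, {"jaw": 0.82, "dx": 0, "dy": -0.12, "dz": 0.32, "turn": 0}, {"jaw": 0.82, "dx": 0, "dy": -0.18, "dz": 0.32, "turn": 0}, {"jaw": 0.82, "dx": 0, "dy": -0.24, "dz": 0.32, "turn": 0}]}}

```text
time: 5.42
ee_pos: [0.4698, 0.0172, 0.1066]
ee_rot: [3.114, 0.405, 0.0]
force: [-0.9, -9.6, 6.2]
width: 0.0699
gripper_force: 4.3
```

```bash
python3 -c "
from h import *
where();tips();trig();where()"
```

```text
t 5.42 clamp xy mm 1.16 110.46 z 0.1066 F clampx,y,z -3.34 -9.0 6.15 w 0.0699
pics/side_5.47.png
back finger z lo [134. 135. 135. 135. 138. 138. 138. 139.] n 181 y lo 144.2
pics/wrist_5.53.png
upper 5556 {61: 1, 63: 80, 65: 96, 67: 20, 69: 28, 71: 100, 73: 94, 75: 281, 77: 381, 79: 228, 81: 286, 83: 329, 85: 379, 87: 375, 105: 111, 107: 294, 109: 312, 111: 296, 113: 299, 115: 320, 117: 307, 119: 300, 121: 295, 123: 263, 125: 81}
brass 361 {-22: 26, -20: 56, -18: 56, -16: 32, -14: 12, -12: 65, -10: 68, -8: 46}
jaw 648 {9: 30, 11: 107, 13: 104, 15: 117, 17: 289}
t 5.53 clamp xy mm 1.23 110.73 z 0.1066 F clampx,y,z -1.58 -5.35 4.34 w 0.0701
```

{"name": "servo_tool", "arguments": {"moves": [{"jaw": 0.82, "dx": 0, "dy": -0.06, "dz": 0, "turn": 0}, {"jaw": 0.82, "dx": 0, "dy": -0.12, "dz": 0, "turn": 0}, {"jaw": 0.82, "dx": 0, "dy": -0.18, "dz": 0, "turn": 0}, {"jaw": 0.82, "dx": 0, "dy": -0.18, "dz": 0, "turn": 0}]}}

```text
time: 6.02
ee_pos: [0.468, 0.0261, 0.107]
ee_rot: [3.114, 0.405, 0.002]
force: [0.6, -6.9, 6.5]
width: 0.0699
gripper_force: 3.7
```

```bash
python3 -c "
from h import *
where();trig()"
```

```text
t 6.03 clamp xy mm 1.7 119.51 z 0.107 F clampx,y,z -1.2 -6.78 6.54 w 0.0699
pics/wrist_6.08.png
upper 5578 {71: 43, 73: 103, 75: 56, 77: 1, 79: 87, 81: 97, 83: 104, 85: 669, 87: 5, 89: 102, 91: 261, 93: 306, 95: 338, 97: 360, 99: 178, 105: 92, 107: 271, 109: 289, 111: 309, 113: 307, 115: 321, 117: 303, 119: 294, 121: 291, 123: 285, 125: 106}
brass 349 {-22: 29, -20: 54, -18: 55, -16: 25, -14: 15, -12: 60, -10: 67, -8: 44}
jaw 665 {-9: 1, -7: 1, 5: 59, 7: 112, 9: 110, 11: 208, 13: 169, 15: 3, 17: 2}
```

{"name": "servo_tool", "arguments": {"moves": [{"jaw": 0.82, "dx": 0, "dy": -0.03, "dz": 0, "turn": 0}, {"jaw": 0.82, "dx": 0, "dy": -0.05, "dz": 0, "turn": 0}, {"jaw": 0.82, "dx": 0, "dy": -0.05, "dz": 0, "turn": 0}]}}

```text
time: 6.45
ee_pos: [0.4674, 0.0284, 0.107]
ee_rot: [3.114, 0.405, 0.002]
force: [0.8, -7.1, 8.6]
width: 0.0701
gripper_force: 4.3
```

```bash
python3 -c "
from h import *
where();trig()"
```

```text
t 6.45 clamp xy mm 1.71 121.9 z 0.107 F clampx,y,z -1.02 -7.1 8.64 w 0.0701
pics/wrist_6.50.png
upper 5604 {73: 22, 75: 101, 77: 76, 79: 1, 81: 72, 83: 93, 85: 102, 87: 687, 89: 1, 91: 37, 93: 190, 95: 301, 97: 320, 99: 346, 101: 361, 103: 2, 105: 89, 107: 259, 109: 287, 111: 316, 113: 302, 115: 307, 117: 317, 119: 304, 121: 290, 123: 285, 125: 136}
brass 347 {-22: 33, -20: 53, -18: 48, -16: 13, -14: 27, -12: 62, -10: 62, -8: 49}
jaw 660 {-7: 2, 3: 24, 5: 99, 7: 104, 9: 116, 11: 308, 13: 3, 15: 3, 17: 1}
```

{"name": "servo_tool", "arguments": {"moves": [{"jaw": 0.82, "dx": 0, "dy": -0.02, "dz": 0, "turn": 0}, {"jaw": 0.82, "dx": 0, "dy": -0.02, "dz": 0, "turn": 0}]}}

```text
time: 6.75
ee_pos: [0.4673, 0.0287, 0.107]
ee_rot: [3.114, 0.404, 0.003]
force: [1.7, -12.1, 8.2]
width: 0.0701
gripper_force: 6.5
```

```bash
python3 -c "
from h import *
where()"
```

```text
t 6.75 clamp xy mm 1.75 122.15 z 0.107 F clampx,y,z -1.51 -12.13 8.19 w 0.0701
```

{"name": "servo_tool", "arguments": {"moves": [{"jaw": 0.82, "dx": 0, "dy": 0.2, "dz": 0, "turn": 0}, {"jaw": 0.82, "dx": 0, "dy": 0.38, "dz": 0, "turn": 0}, {"jaw": 0.82, "dx": 0, "dy": 0.38, "dz": 0, "turn": 0}, {"jaw": 0.82, "dx": 0, "dy": 0.38, "dz": 0, "turn": 0}]}}

```text
time: 7.25
ee_pos: [0.4712, 0.0118, 0.1062]
ee_rot: [-3.115, -0.406, 0.0]
force: [-0.0, 0.5, -0.7]
width: 0.0703
gripper_force: 0.0
```

```bash
python3 -c "
from h import *
where();trig()"
```

```text
t 7.25 clamp xy mm 1.13 104.86 z 0.1062 F clampx,y,z 0.11 0.44 -0.72 w 0.0703
pics/wrist_7.30.png
upper 5733 {55: 1, 57: 79, 59: 104, 61: 19, 63: 31, 65: 102, 67: 96, 69: 330, 71: 417, 73: 44, 75: 263, 77: 294, 79: 329, 81: 378, 83: 334, 105: 111, 107: 300, 109: 328, 111: 309, 113: 309, 115: 321, 117: 316, 119: 306, 121: 292, 123: 247, 125: 73}
brass 374 {-22: 34, -20: 56, -18: 53, -16: 35, -14: 12, -12: 67, -10: 72, -8: 45}
jaw 637 {5: 32, 7: 113, 9: 104, 11: 115, 13: 268, 15: 2, 17: 3}
```

{"name": "servo_tool", "arguments": {"moves": [{"jaw": 0.82, "dx": 0, "dy": -0.1, "dz": 0, "turn": 0}, {"jaw": 0.82, "dx": 0, "dy": -0.18, "dz": 0, "turn": 0}, {"jaw": 0.82, "dx": 0, "dy": -0.26, "dz": 0, "turn": 0}, {"jaw": 0.82, "dx": 0, "dy": -0.33, "dz": 0, "turn": 0}, {"jaw": 0.82, "dx": 0, "dy": -0.37, "dz": 0, "turn": 0}]}}

```text
time: 7.92
ee_pos: [0.4673, 0.0288, 0.1069]
ee_rot: [3.114, 0.405, 0.003]
force: [2.1, -13.6, 12.4]
width: 0.0702
gripper_force: 9.0
```

{"name": "servo_tool", "arguments": {"moves": [{"jaw": 0.82, "dx": 0, "dy": 0, "dz": 0, "turn": 0}, {"jaw": 0.82, "dx": 0, "dy": 0, "dz": 0, "turn": 0}]}}

```text
time: 8.18
ee_pos: [0.4673, 0.0287, 0.1069]
ee_rot: [3.114, 0.405, 0.002]
force: [1.7, -9.3, 10.2]
width: 0.0699
gripper_force: 5.9
```

```bash
python3 -c "
from h import *
where();trig()"
```

```text
t 8.18 clamp xy mm 1.75 122.12 z 0.1069 F clampx,y,z -0.76 -9.37 10.22 w 0.0699
pics/wrist_8.22.png
upper 5593 {73: 9, 75: 103, 77: 83, 79: 1, 81: 59, 83: 96, 85: 98, 87: 693, 89: 2, 91: 35, 93: 181, 95: 288, 97: 320, 99: 368, 101: 352, 103: 12, 105: 88, 107: 263, 109: 290, 111: 301, 113: 307, 115: 314, 117: 296, 119: 296, 121: 347, 123: 282, 125: 109}
brass 342 {-24: 2, -22: 33, -20: 52, -18: 49, -16: 17, -14: 23, -12: 62, -10: 71, -8: 33}
jaw 662 {-7: 1, -3: 24, -1: 98, 1: 107, 3: 111, 5: 311, 7: 6, 9: 3, 11: 1}
```

{"name": "servo_tool", "arguments": {"moves": [{"jaw": 0.82, "dx": 0, "dy": 0.2, "dz": 0, "turn": 0}, {"jaw": 0.82, "dx": 0, "dy": 0.38, "dz": 0, "turn": 0}, {"jaw": 0.82, "dx": 0, "dy": 0.38, "dz": 0, "turn": 0}, {"jaw": 0.82, "dx": 0, "dy": 0.38, "dz": 0, "turn": 0}]}}

```text
time: 8.72
ee_pos: [0.4712, 0.0113, 0.1061]
ee_rot: [-3.115, -0.406, 0.0]
force: [-0.5, 0.2, -0.3]
width: 0.0701
gripper_force: 0.0
```

{"name": "servo_tool", "arguments": {"moves": [{"jaw": 0.82, "dx": 0, "dy": -0.08, "dz": 0, "turn": 0}, {"jaw": 0.82, "dx": 0, "dy": -0.13, "dz": 0, "turn": 0}, {"jaw": 0.82, "dx": 0, "dy": -0.18, "dz": 0, "turn": 0}, {"jaw": 0.82, "dx": 0, "dy": -0.22, "dz": 0, "turn": 0}, {"jaw": 0.82, "dx": 0, "dy": -0.26, "dz": 0, "turn": 0}]}}

```text
time: 9.35
ee_pos: [0.4688, 0.0229, 0.1068]
ee_rot: [3.114, 0.405, 0.002]
force: [1.1, -9.7, 10.5]
width: 0.0701
gripper_force: 5.7
```

{"name": "servo_tool", "arguments": {"moves": [{"jaw": 0.82, "dx": 0, "dy": -0.03, "dz": 0, "turn": 0}, {"jaw": 0.82, "dx": 0, "dy": -0.06, "dz": 0, "turn": 0}, {"jaw": 0.82, "dx": 0, "dy": -0.08, "dz": 0, "turn": 0}, {"jaw": 0.82, "dx": 0, "dy": -0.1, "dz": 0, "turn": 0}, {"jaw": 0.82, "dx": 0, "dy": -0.1, "dz": 0, "turn": 0}]}}

```text
time: 9.98
ee_pos: [0.4674, 0.0281, 0.1068]
ee_rot: [3.114, 0.405, 0.002]
force: [0.9, -7.5, 9.8]
width: 0.0701
gripper_force: 4.7
```

```bash
python3 -c "
from h import *
where();trig()"
```

```text
t 9.97 clamp xy mm 1.71 121.53 z 0.1068 F clampx,y,z -1.03 -7.5 9.82 w 0.0701
pics/wrist_10.03.png
upper 5594 {73: 43, 75: 100, 77: 58, 81: 86, 83: 98, 85: 99, 87: 683, 89: 3, 91: 58, 93: 232, 95: 295, 97: 326, 99: 364, 101: 266, 105: 91, 107: 255, 109: 290, 111: 312, 113: 304, 115: 305, 117: 319, 119: 300, 121: 295, 123: 285, 125: 127}
brass 254 {-24: 6, -22: 49, -20: 48, -18: 44, -16: 5, -14: 43, -12: 55, -10: 4}
jaw 664 {-9: 9, -7: 89, -5: 114, -3: 94, -1: 339, 1: 13, 3: 3, 5: 1, 7: 2}
```

{"name": "servo_tool", "arguments": {"moves": [{"jaw": 0.82, "dx": 0, "dy": -0.02, "dz": 0, "turn": 0}, {"jaw": 0.82, "dx": 0, "dy": -0.02, "dz": 0, "turn": 0}]}}

```text
time: 10.28
ee_pos: [0.4673, 0.0286, 0.1069]
ee_rot: [3.114, 0.405, 0.002]
force: [1.8, -9.2, 9.4]
width: 0.0695
gripper_force: 6.0
```

{"name": "servo_tool", "arguments": {"moves": [{"jaw": 0.82, "dx": 0, "dy": 0.2, "dz": 0, "turn": 0}, {"jaw": 0.82, "dx": 0, "dy": 0.38, "dz": 0, "turn": 0}, {"jaw": 0.82, "dx": 0, "dy": 0.38, "dz": 0, "turn": 0}, {"jaw": 0.82, "dx": 0, "dy": 0.38, "dz": 0, "turn": 0}]}}

```text
time: 10.78
ee_pos: [0.4712, 0.0113, 0.1061]
ee_rot: [-3.115, -0.406, 0.0]
force: [0.2, 0.3, -0.3]
width: 0.0701
gripper_force: 0.0
```

{"name": "servo_tool", "arguments": {"moves": [{"jaw": 0.82, "dx": 0, "dy": -0.06, "dz": 0, "turn": 0}, {"jaw": 0.82, "dx": 0, "dy": -0.09, "dz": 0, "turn": 0}, {"jaw": 0.82, "dx": 0, "dy": -0.12, "dz": 0, "turn": 0}, {"jaw": 0.82, "dx": 0, "dy": -0.15, "dz": 0, "turn": 0}, {"jaw": 0.82, "dx": 0, "dy": -0.18, "dz": 0, "turn": 0}]}}

```text
time: 11.4
ee_pos: [0.4696, 0.019, 0.1067]
ee_rot: [3.114, 0.405, 0.002]
force: [0.5, -9.0, 8.8]
width: 0.0704
gripper_force: 5.1
```

```bash
python3 -c "
from h import *
where();trig()"
```

```text
t 11.4 clamp xy mm 1.5 112.25 z 0.1067 F clampx,y,z -1.82 -8.85 8.76 w 0.0704
pics/wrist_11.45.png
upper 5575 {63: 8, 65: 101, 67: 92, 69: 3, 71: 50, 73: 99, 75: 95, 77: 631, 79: 53, 81: 251, 83: 285, 85: 339, 87: 383, 89: 298, 105: 107, 107: 288, 109: 293, 111: 299, 113: 313, 115: 321, 117: 306, 119: 310, 121: 294, 123: 267, 125: 89}
brass 262 {-24: 18, -22: 54, -20: 54, -18: 30, -16: 10, -14: 60, -12: 30, -10: 5, -8: 1}
jaw 664 {-9: 35, -7: 94, -5: 109, -3: 141, -1: 273, 1: 7, 3: 3, 5: 1, 7: 1}
```

Still light; the block is probably about at the stop. I'll continue slowly.

{"name": "servo_tool", "arguments": {"moves": [{"jaw": 0.82, "dx": 0, "dy": -0.02, "dz": 0, "turn": 0}, {"jaw": 0.82, "dx": 0, "dy": -0.04, "dz": 0, "turn": 0}, {"jaw": 0.82, "dx": 0, "dy": -0.06, "dz": 0, "turn": 0}, {"jaw": 0.82, "dx": 0, "dy": -0.08, "dz": 0, "turn": 0}, {"jaw": 0.82, "dx": 0, "dy": -0.1, "dz": 0, "turn": 0}]}}

```text
time: 12.08
ee_pos: [0.4686, 0.0234, 0.107]
ee_rot: [3.113, 0.404, 0.002]
force: [0.8, -11.2, 13.6]
width: 0.07
gripper_force: 6.9
```

```bash
python3 -c "
from h import *
where();trig()"
```

```text
t 12.07 clamp xy mm 1.68 116.75 z 0.107 F clampx,y,z -2.08 -11.04 13.58 w 0.07
pics/wrist_12.12.png
upper 5581 {67: 2, 69: 77, 71: 100, 73: 16, 75: 28, 77: 100, 79: 97, 81: 319, 83: 406, 85: 83, 87: 268, 89: 295, 91: 355, 93: 383, 95: 180, 105: 99, 107: 272, 109: 293, 111: 300, 113: 327, 115: 306, 117: 295, 119: 296, 121: 310, 123: 281, 125: 93}
brass 217 {-24: 35, -22: 49, -20: 38, -18: 4, -16: 58, -14: 29, -12: 4}
jaw 652 {-11: 35, -9: 96, -7: 89, -5: 122, -3: 300, -1: 5, 1: 4, 3: 1}
```

{"name": "servo_tool", "arguments": {"moves": [{"jaw": 0.82, "dx": 0, "dy": -0.03, "dz": 0, "turn": 0}, {"jaw": 0.82, "dx": 0, "dy": -0.05, "dz": 0, "turn": 0}, {"jaw": 0.82, "dx": 0, "dy": -0.07, "dz": 0, "turn": 0}, {"jaw": 0.82, "dx": 0, "dy": -0.09, "dz": 0, "turn": 0}, {"jaw": 0.82, "dx": 0, "dy": -0.1, "dz": 0, "turn": 0}]}}

```text
time: 12.75
ee_pos: [0.4674, 0.0286, 0.1069]
ee_rot: [3.114, 0.405, 0.002]
force: [1.5, -9.2, 11.0]
width: 0.0697
gripper_force: 6.1
```

```bash
python3 -c "
from h import *
where();trig()"
```

```text
t 12.75 clamp xy mm 1.77 122.08 z 0.1069 F clampx,y,z -0.88 -9.27 11.02 w 0.0697
pics/wrist_12.80.png
upper 5587 {73: 16, 75: 97, 77: 81, 81: 57, 83: 97, 85: 94, 87: 701, 89: 3, 91: 35, 93: 185, 95: 298, 97: 305, 99: 351, 101: 357, 103: 7, 105: 83, 107: 260, 109: 293, 111: 303, 113: 301, 115: 324, 117: 302, 119: 303, 121: 344, 123: 279, 125: 111}
brass 125 {-24: 22, -22: 7, -20: 38, -18: 53, -16: 5}
jaw 667 {-25: 2, -15: 6, -13: 75, -11: 110, -9: 102, -7: 327, -5: 40, -3: 3, -1: 2}
```

{"name": "servo_tool", "arguments": {"moves": [{"jaw": 0.82, "dx": 0, "dy": 0.2, "dz": 0, "turn": 0}, {"jaw": 0.82, "dx": 0, "dy": 0.38, "dz": 0, "turn": 0}, {"jaw": 0.82, "dx": 0, "dy": 0.38, "dz": 0, "turn": 0}, {"jaw": 0.82, "dx": 0, "dy": 0.38, "dz": 0, "turn": 0}]}}

```text
time: 13.3
ee_pos: [0.4712, 0.0113, 0.1061]
ee_rot: [-3.115, -0.406, 0.0]
force: [-0.4, -0.3, 0.5]
width: 0.0695
gripper_force: 0.0
```

{"name": "servo_tool", "arguments": {"moves": [{"jaw": 0.82, "dx": 0, "dy": -0.06, "dz": 0, "turn": 0}, {"jaw": 0.82, "dx": 0, "dy": -0.09, "dz": 0, "turn": 0}, {"jaw": 0.82, "dx": 0, "dy": -0.12, "dz": 0, "turn": 0}, {"jaw": 0.82, "dx": 0, "dy": -0.15, "dz": 0, "turn": 0}, {"jaw": 0.82, "dx": 0, "dy": -0.17, "dz": 0, "turn": 0}]}}

```text
time: 13.92
ee_pos: [0.4698, 0.0184, 0.1067]
ee_rot: [3.114, 0.404, 0.002]
force: [1.1, -10.9, 10.5]
width: 0.07
gripper_force: 5.7
```

```bash
python3 -c "
from h import *
where();trig()"
```

```text
t 13.93 clamp xy mm 1.48 111.57 z 0.1067 F clampx,y,z -1.77 -10.84 10.46 w 0.07
pics/wrist_13.97.png
upper 5557 {63: 40, 65: 98, 67: 63, 71: 91, 73: 93, 75: 99, 77: 578, 79: 133, 81: 289, 83: 313, 85: 360, 87: 469, 89: 45, 105: 108, 107: 288, 109: 321, 111: 293, 113: 294, 115: 308, 117: 316, 119: 308, 121: 293, 123: 272, 125: 85}
brass 127 {-24: 28, -22: 5, -20: 39, -18: 52, -16: 2, -14: 1}
jaw 669 {-25: 2, -23: 1, -15: 15, -13: 90, -11: 107, -9: 97, -7: 334, -5: 12, -3: 3, -1: 3, 1: 5}
```

Contact is back and the plug gap is still about 3–4 mm. I'll take finer steps.

{"name": "servo_tool", "arguments": {"moves": [{"jaw": 0.82, "dx": 0, "dy": -0.02, "dz": 0, "turn": 0}, {"jaw": 0.82, "dx": 0, "dy": -0.03, "dz": 0, "turn": 0}, {"jaw": 0.82, "dx": 0, "dy": -0.05, "dz": 0, "turn": 0}, {"jaw": 0.82, "dx": 0, "dy": -0.06, "dz": 0, "turn": 0}]}}

```text
time: 14.48
ee_pos: [0.4692, 0.0211, 0.1069]
ee_rot: [3.114, 0.404, 0.002]
force: [1.1, -11.6, 12.2]
width: 0.0699
gripper_force: 6.2
```

```bash
python3 -c "
from h import *
where();trig()"
```

```text
t 14.47 clamp xy mm 1.62 114.36 z 0.1069 F clampx,y,z -1.88 -11.53 12.2 w 0.0699
pics/wrist_14.53.png
upper 5588 {65: 5, 67: 94, 69: 96, 71: 5, 73: 54, 75: 96, 77: 95, 79: 671, 81: 34, 83: 194, 85: 282, 87: 325, 89: 368, 91: 397, 93: 1, 105: 100, 107: 278, 109: 289, 111: 325, 113: 307, 115: 294, 117: 301, 119: 318, 121: 295, 123: 280, 125: 84}
brass 100 {-26: 1, -22: 23, -20: 67, -18: 9}
jaw 669 {-25: 2, -15: 67, -13: 105, -11: 101, -9: 291, -7: 89, -5: 6, -3: 5, -1: 1, 1: 2}
```

{"name": "servo_tool", "arguments": {"moves": [{"jaw": 0.82, "dx": 0, "dy": -0.01, "dz": 0, "turn": 0}, {"jaw": 0.82, "dx": 0, "dy": -0.02, "dz": 0, "turn": 0}, {"jaw": 0.82, "dx": 0, "dy": -0.03, "dz": 0, "turn": 0}]}}

```text
time: 14.9
ee_pos: [0.4689, 0.0226, 0.1069]
ee_rot: [3.114, 0.404, 0.002]
force: [1.6, -10.8, 9.3]
width: 0.07
gripper_force: 6.2
```

```bash
python3 -c "
from h import *
where();trig()"
```

```text
t 14.9 clamp xy mm 1.68 115.83 z 0.1069 F clampx,y,z -1.24 -10.82 9.25 w 0.07
pics/wrist_14.95.png
upper 5598 {67: 27, 69: 98, 71: 73, 73: 1, 75: 73, 77: 91, 79: 101, 81: 678, 83: 21, 85: 204, 87: 297, 89: 320, 91: 381, 93: 352, 105: 96, 107: 277, 109: 297, 111: 317, 113: 298, 115: 300, 117: 321, 119: 319, 121: 292, 123: 272, 125: 92}
brass 83 {-22: 40, -20: 40, -18: 3}
jaw 672 {-25: 1, -23: 3, -17: 13, -15: 87, -13: 107, -11: 103, -9: 332, -7: 16, -5: 5, -3: 5}
```

{"name": "servo_tool", "arguments": {"moves": [{"jaw": 0.82, "dx": 0, "dy": -0.01, "dz": 0, "turn": 0}, {"jaw": 0.82, "dx": 0, "dy": -0.02, "dz": 0, "turn": 0}, {"jaw": 0.82, "dx": 0, "dy": -0.03, "dz": 0, "turn": 0}]}}

```text
time: 15.32
ee_pos: [0.4685, 0.0239, 0.107]
ee_rot: [3.114, 0.404, 0.002]
force: [0.3, -11.6, 12.3]
width: 0.0702
gripper_force: 6.7
```

```bash
python3 -c "
from h import *
where();trig()"
```

```text
t 15.32 clamp xy mm 1.71 117.26 z 0.107 F clampx,y,z -2.69 -11.26 12.3 w 0.0702
pics/wrist_15.38.png
upper 5564 {69: 55, 71: 97, 73: 42, 75: 7, 77: 92, 79: 99, 81: 100, 83: 643, 85: 33, 87: 216, 89: 305, 91: 320, 93: 371, 95: 315, 105: 99, 107: 266, 109: 294, 111: 304, 113: 301, 115: 298, 117: 351, 119: 297, 121: 291, 123: 277, 125: 91}
brass 87 {-24: 3, -22: 54, -20: 27, -18: 2, -16: 1}
jaw 660 {-25: 5, -23: 1, -17: 32, -15: 104, -13: 103, -11: 155, -9: 244, -7: 6, -5: 6, -3: 2, -1: 2}
```

{"name": "servo_tool", "arguments": {"moves": [{"jaw": 0.82, "dx": 0, "dy": -0.01, "dz": 0, "turn": 0}, {"jaw": 0.82, "dx": 0, "dy": -0.02, "dz": 0, "turn": 0}]}}

```text
time: 15.62
ee_pos: [0.4683, 0.025, 0.107]
ee_rot: [3.114, 0.404, 0.003]
force: [0.7, -10.6, 12.0]
width: 0.0701
gripper_force: 6.4
```

```bash
python3 -c "
from h import *
where();trig()"
```

```text
t 15.62 clamp xy mm 1.75 118.37 z 0.107 F clampx,y,z -2.07 -10.38 12.05 w 0.0701
pics/wrist_15.68.png
upper 5572 {69: 4, 71: 88, 73: 93, 75: 6, 77: 49, 79: 97, 81: 98, 83: 678, 85: 25, 87: 82, 89: 249, 91: 304, 93: 344, 95: 374, 97: 208, 105: 96, 107: 266, 109: 291, 111: 304, 113: 305, 115: 332, 117: 300, 119: 298, 121: 293, 123: 283, 125: 105}
brass 92 {-24: 26, -22: 58, -20: 8}
jaw 668 {-23: 1, -19: 2, -17: 78, -15: 101, -13: 100, -11: 297, -9: 78, -7: 3, -5: 3, 1: 1, 7: 1, 9: 2, 11: 1}
```

{"name": "servo_tool", "arguments": {"moves": [{"jaw": 0.82, "dx": 0, "dy": -0.01, "dz": 0, "turn": 0}, {"jaw": 0.82, "dx": 0, "dy": -0.02, "dz": 0, "turn": 0}]}}

```text
time: 15.92
ee_pos: [0.4681, 0.0259, 0.1069]
ee_rot: [3.114, 0.404, 0.003]
force: [1.9, -11.7, 11.7]
width: 0.0704
gripper_force: 7.0
```

```bash
python3 -c "
from h import *
where();trig()"
```

```text
t 15.93 clamp xy mm 1.78 119.28 z 0.1069 F clampx,y,z -1.13 -11.85 11.69 w 0.0704
pics/wrist_15.97.png
upper 5561 {71: 51, 73: 99, 75: 49, 77: 4, 79: 96, 81: 93, 83: 99, 85: 651, 87: 10, 89: 158, 91: 284, 93: 316, 95: 366, 97: 372, 99: 57, 105: 85, 107: 267, 109: 289, 111: 309, 113: 313, 115: 294, 117: 290, 119: 346, 121: 297, 123: 273, 125: 93}
brass 82 {-24: 30, -22: 52}
jaw 661 {-25: 1, -19: 5, -17: 90, -15: 92, -13: 108, -11: 335, -9: 20, -7: 4, -5: 1, -3: 1, 1: 2, 3: 2}
```

{"name": "servo_tool", "arguments": {"moves": [{"jaw": 0.82, "dx": 0, "dy": -0.01, "dz": 0, "turn": 0}]}}

```text
time: 16.1
ee_pos: [0.468, 0.0263, 0.1069]
ee_rot: [3.113, 0.404, 0.003]
force: [2.1, -12.8, 11.2]
width: 0.07
gripper_force: 7.4
```

```bash
python3 -c "
from h import *
where();trig();where()"
```

```text
t 16.1 clamp xy mm 1.78 119.67 z 0.1069 F clampx,y,z -1.3 -12.94 11.22 w 0.07
pics/wrist_16.15.png
upper 5568 {71: 30, 73: 107, 75: 62, 77: 1, 79: 80, 81: 100, 83: 100, 85: 673, 87: 8, 89: 118, 91: 266, 93: 300, 95: 354, 97: 361, 99: 149, 105: 86, 107: 261, 109: 292, 111: 308, 113: 312, 115: 292, 117: 297, 119: 354, 121: 292, 123: 271, 125: 94}
brass 77 {-24: 25, -22: 49, -20: 3}
jaw 672 {-25: 3, -23: 2, -19: 9, -17: 90, -15: 87, -13: 107, -11: 331, -9: 32, -7: 2, -5: 3, -3: 3, -1: 1, 5: 1, 7: 1}
t 16.15 clamp xy mm 1.79 119.7 z 0.107 F clampx,y,z -0.27 -12.82 11.35 w 0.0701
```

{"name": "servo_tool", "arguments": {"moves": [{"jaw": 0.82, "dx": 0, "dy": -0.01, "dz": 0, "turn": 0}, {"jaw": 0.82, "dx": 0, "dy": -0.01, "dz": 0, "turn": 0}]}}

```text
time: 16.4
ee_pos: [0.4679, 0.0267, 0.107]
ee_rot: [3.113, 0.404, 0.003]
force: [2.4, -13.0, 11.6]
width: 0.0698
gripper_force: 7.6
```

```bash
python3 -c "
from h import *
where();c=cams.camera('wrist');cv2.imwrite('pics/w3.png',cv2.resize(c['image'][140:260,320:512,::-1],None,fx=4,fy=4,interpolation=2));where()"
```

```text
t 16.4 clamp xy mm 1.78 120.05 z 0.107 F clampx,y,z -1.05 -13.22 11.58 w 0.0698
t 16.45 clamp xy mm 1.83 120.03 z 0.107 F clampx,y,z -1.27 -11.96 11.46 w 0.0698
```

View pics/w3.png

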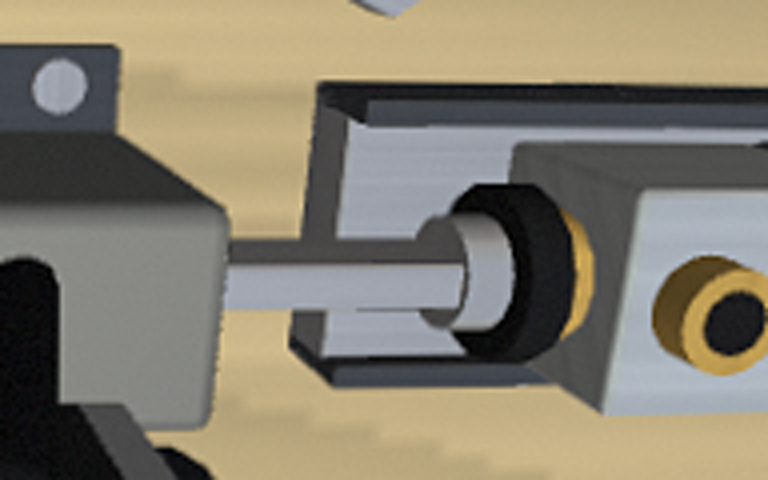

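{"name": "servo_tool", "arguments": {"moves": [{"jaw": 0.82, "dx": 0, "dy": -0.01, "dz": 0, "turn": 0}, {"jaw": 0.82, "dx": 0, "dy": -0.01, "dz": 0, "turn": 0}]}}

```text
time: 16.7
ee_pos: [0.4678, 0.027, 0.107]
ee_rot: [3.113, 0.404, 0.003]
force: [2.3, -13.8, 11.0]
width: 0.0703
gripper_force: 8.0
```

```bash
python3 -c "
from h import *
where();trig();where()"
```

```text
t 16.7 clamp xy mm 1.81 120.42 z 0.107 F clampx,y,z -1.32 -13.95 10.98 w 0.0703
pics/wrist_16.75.png
upper 5562 {71: 5, 73: 91, 75: 97, 77: 6, 79: 41, 81: 99, 83: 96, 85: 612, 87: 91, 89: 40, 91: 218, 93: 301, 95: 317, 97: 369, 99: 306, 105: 89, 107: 260, 109: 291, 111: 304, 113: 312, 115: 299, 117: 298, 119: 350, 121: 290, 123: 280, 125: 100}
brass 77 {-24: 28, -22: 46, -20: 3}
jaw 674 {-25: 3, -19: 8, -17: 81, -15: 102, -13: 105, -11: 333, -9: 30, -7: 5, -5: 3, -3: 1, -1: 1, 3: 1, 5: 1}
t 16.75 clamp xy mm 1.81 120.45 z 0.107 F clampx,y,z -1.39 -13.89 11.64 w 0.0701
```

{"name": "servo_tool", "arguments": {"moves": [{"jaw": 0.82, "dx": 0, "dy": -0.01, "dz": 0, "turn": 0}, {"jaw": 0.82, "dx": 0, "dy": -0.01, "dz": 0, "turn": 0}]}}

```text
time: 17.0
ee_pos: [0.4677, 0.0274, 0.107]
ee_rot: [3.113, 0.404, 0.003]
force: [2.5, -14.1, 11.9]
width: 0.0698
gripper_force: 8.4
```

```bash
python3 -c "
from h import *
where();trig();where()"
```

```text
t 17.0 clamp xy mm 1.83 120.85 z 0.107 F clampx,y,z -1.18 -14.3 11.85 w 0.0698
pics/wrist_17.05.png
upper 5560 {73: 79, 75: 98, 77: 23, 79: 23, 81: 99, 83: 95, 85: 259, 87: 469, 89: 21, 91: 171, 93: 284, 95: 305, 97: 360, 99: 366, 101: 27, 105: 82, 107: 264, 109: 290, 111: 308, 113: 316, 115: 300, 117: 297, 119: 346, 121: 293, 123: 280, 125: 105}
brass 76 {-26: 1, -24: 31, -22: 40, -20: 4}
jaw 669 {-25: 3, -19: 7, -17: 88, -15: 102, -13: 95, -11: 337, -9: 25, -7: 6, -5: 5, -3: 1}
t 17.05 clamp xy mm 1.82 120.81 z 0.107 F clampx,y,z -1.11 -14.35 11.95 w 0.0699
```

The flange now lies against the block face. The jaw has stood still over the last five pictures while the force rises evenly, so the plug is home. Release the trigger, lift, and go over to the tab with the fingers shut.

{"name": "servo_tool", "arguments": {"moves": [{"jaw": 0.82, "dx": 0, "dy": 0.15, "dz": 0, "turn": 0}, {"jaw": 0.82, "dx": 0, "dy": 0.32, "dz": 0, "turn": 0}, {"jaw": 0.82, "dx": 0, "dy": 0.37, "dz": 0, "turn": 0}, {"jaw": 0.82, "dx": 0, "dy": 0.37, "dz": -0.8, "turn": 0}, {"jaw": 0.82, "dx": 0, "dy": 0.37, "dz": -1.3, "turn": 0}]}}

```text
time: 17.68
ee_pos: [0.4715, 0.0114, 0.1724]
ee_rot: [-3.115, -0.406, -0.001]
force: [-0.2, 0.1, 0.7]
width: 0.07
gripper_force: 0.0
```

{"name": "servo_tool", "arguments": {"moves": [{"jaw": 0.82, "dx": 0, "dy": 0, "dz": 0, "turn": 0}, {"jaw": 0.4, "dx": -0.03, "dy": -0.9, "dz": 0, "turn": 0}, {"jaw": 0, "dx": -0.03, "dy": -1.7, "dz": 0, "turn": 0}, {"jaw": 0, "dx": -0.03, "dy": -1.7, "dz": 0, "turn": 0}, {"jaw": 0, "dx": -0.03, "dy": -1.7, "dz": 0, "turn": 0}]}}

```text
time: 18.3
ee_pos: [0.4479, 0.0926, 0.1706]
ee_rot: [-3.115, -0.406, 0.002]
force: [0.3, -0.6, 0.4]
width: 0.0004
gripper_force: 0.0
```

```bash
python3 -c "
from h import *
where()
c=grab('side');cv2.imwrite('pics/s3.png',cv2.resize(c['image'][130:300,180:330,::-1],None,fx=3.5,fy=3.5,interpolation=2))
p=np.load('pose.npz');P=cloud(c)
d=P[...,:2]-p['O'];q=np.stack([d@p['x'],d@p['y'],P[...,2]],-1)*1e3
s=(abs(q[...,0])<16)&(q[...,1]>135)&(q[...,1]<230)&(q[...,2]>85)&(q[...,2]<260)
for z in range(85,260,6):
    t=s&(q[...,2]>z)&(q[...,2]<=z+6)
    if t.sum(): print(z,t.sum(),np.percentile(q[t][:,1],[2,50,98]).round(0),np.percentile(q[t][:,0],[2,98]).round(0))
print(trig()[200,200])
"
```

```text
t 18.3 clamp xy mm -0.62 188.87 z 0.1706 F clampx,y,z 0.17 -0.66 0.44 w 0.0004
pics/side_18.35.png
85 99 [172. 194. 201.] [-16.  15.]
91 4 [179. 192. 200.] [-11.   6.]
97 11 [177. 198. 199.] [-12.  12.]
103 122 [175. 190. 200.] [-12.  15.]
109 14 [182. 190. 198.] [-12.   9.]
187 6 [194. 194. 196.] [-6.  7.]
193 17 [181. 195. 201.] [-12.   7.]
199 28 [185. 201. 203.] [-11.   5.]
205 30 [182. 201. 204.] [-11.   6.]
211 32 [183. 200. 203.] [-11.   8.]
217 28 [183. 200. 204.] [-11.   6.]
223 8 [182. 192. 195.] [-12.  -8.]
229 11 [164. 186. 203.] [-13.   1.]
235 45 [163. 197. 221.] [-13.   9.]
241 37 [156. 205. 227.] [-13.   9.]
247 20 [149. 204. 229.] [-13.   4.]
253 38 [147. 204. 226.] [-15.   3.]
259 7 [151. 204. 228.] [-12.   2.]
pics/wrist_18.40.png
upper 2446 {71: 3, 73: 65, 75: 120, 77: 140, 79: 221, 81: 333, 83: 2, 107: 86, 109: 110, 111: 145, 113: 147, 115: 143, 117: 148, 119: 146, 121: 170, 123: 189, 125: 278}
brass 111 {-24: 19, -22: 37, -20: 42, -18: 13}
jaw 416 {-23: 1, -15: 1, -13: 13, -11: 61, -9: 57, -7: 86, -5: 190, -3: 3, 3: 2, 7: 1, 9: 1}
[-29.46825488 247.09615432  -2.22926694]
```

View pics/s3.png

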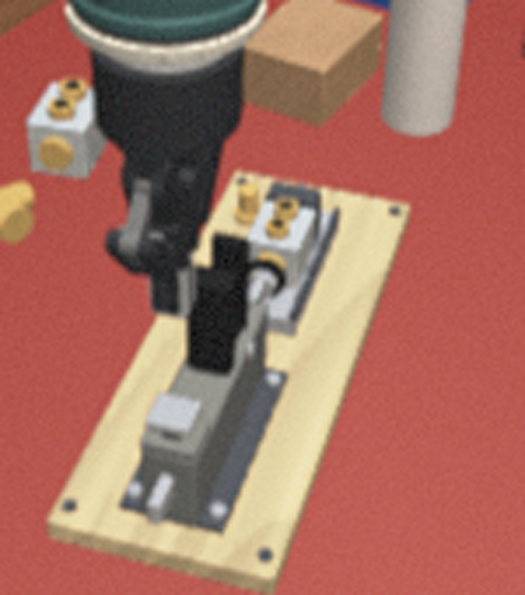

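The view shows the closed fingers at (165,280), above and short of the tab at (172,415). Tips are at z of about 187 mm and y of about 190 mm, over the tab (174–200). The plug flange sits at −24 to −18, against the block. Descend.

{"name": "servo_tool", "arguments": {"moves": [{"jaw": 0, "dx": 0.01, "dy": 0.05, "dz": 0.7, "turn": 0}, {"jaw": 0, "dx": 0.01, "dy": 0.05, "dz": 1.2, "turn": 0}, {"jaw": 0, "dx": 0.01, "dy": 0.05, "dz": 1.4, "turn": 0}, {"jaw": 0, "dx": 0.01, "dy": 0.05, "dz": 1.48, "turn": 0}, {"jaw": 0, "dx": 0.01, "dy": 0.05, "dz": 1.54, "turn": 0}]}}

```text
time: 19.02
ee_pos: [0.4497, 0.0905, 0.0946]
ee_rot: [3.115, 0.405, 0.001]
force: [0.1, -0.6, -0.8]
width: 0.0001
gripper_force: 0.0
```

{"name": "servo_tool", "arguments": {"moves": [{"jaw": 0, "dx": 0, "dy": 0, "dz": 0.04, "turn": 0}, {"jaw": 0, "dx": 0, "dy": 0, "dz": 0.08, "turn": 0}, {"jaw": 0, "dx": 0, "dy": 0, "dz": 0.12, "turn": 0}]}}

```text
time: 19.4
ee_pos: [0.4494, 0.0906, 0.0883]
ee_rot: [3.115, 0.406, 0.001]
force: [-0.0, -0.7, 4.2]
width: -0.0002
gripper_force: 1.8
```

```bash
python3 -c "
from h import *
where();trig()"
```

```text
t 19.4 clamp xy mm 0.33 186.6 z 0.0883 F clampx,y,z -0.22 -0.67 4.19 w -0.0002
pics/wrist_19.45.png
upper 3438 {105: 2, 107: 158, 109: 212, 111: 310, 113: 307, 115: 301, 117: 294, 119: 302, 121: 326, 123: 459, 125: 767}
```

In contact (4 N). Press on to the stop.

{"name": "servo_tool", "arguments": {"moves": [{"jaw": 0, "dx": 0, "dy": 0, "dz": 0.04, "turn": 0}, {"jaw": 0, "dx": 0, "dy": 0, "dz": 0.08, "turn": 0}, {"jaw": 0, "dx": 0, "dy": 0, "dz": 0.11, "turn": 0}, {"jaw": 0, "dx": 0, "dy": 0, "dz": 0.11, "turn": 0}]}}

```text
time: 19.95
ee_pos: [0.4494, 0.0906, 0.0827]
ee_rot: [-3.115, -0.406, -0.0]
force: [1.1, -0.2, 3.9]
width: -0.0003
gripper_force: 1.9
```

```bash
cat >> h.py <<'E'
def pad():
    c=grab('top');p=np.load('pose.npz');P=cloud(c);d=P[...,:2]-p['O'];q=np.stack([d@p['x'],d@p['y'],P[...,2]],-1)*1e3
    s=(abs(q[...,0])<14)&(q[...,1]>-30)&(q[...,1]<35)&(q[...,2]>40)&(q[...,2]<76)&(c['image'].max(-1)<70)
    print('pad dark y',np.sort(q[s][:,1])[::3].round(0))
E
python3 -c "
from h import *
where();pad()"
```

```text
t 19.95 clamp xy mm 0.32 186.61 z 0.0827 F clampx,y,z 1.05 -0.48 3.94 w -0.0003
pics/top_20.00.png
pad dark y [-11. -10. -10.  -9.  -8.  -7.  -6.]
```

{"name": "servo_tool", "arguments": {"moves": [{"jaw": 0, "dx": 0, "dy": 0, "dz": 0.03, "turn": 0}, {"jaw": 0, "dx": 0, "dy": 0, "dz": 0.06, "turn": 0}, {"jaw": 0, "dx": 0, "dy": 0, "dz": 0.08, "turn": 0}, {"jaw": 0, "dx": 0, "dy": 0, "dz": 0.08, "turn": 0}]}}

```text
time: 20.5
ee_pos: [0.4495, 0.0906, 0.0793]
ee_rot: [3.115, 0.406, 0.0]
force: [-4.9, -2.3, 24.0]
width: 0.0002
gripper_force: 11.7
```

```bash
python3 -c "
from h import *
where();pad()"
```

```text
t 20.5 clamp xy mm 0.37 186.59 z 0.0793 F clampx,y,z -5.28 -0.93 23.99 w 0.0002
pics/top_20.55.png
pad dark y [ 8.  9. 10. 10. 11. 12.]
```

The tab is at its stop and the jaw is springing back. Ease off slightly and hold for 1 s so it opens fully.

{"name": "servo_tool", "arguments": {"moves": [{"jaw": 0, "dx": 0, "dy": 0, "dz": -0.03, "turn": 0}, {"jaw": 0, "dx": 0, "dy": 0, "dz": -0.03, "turn": 0}, {"jaw": 0, "dx": 0, "dy": 0, "dz": -0.03, "turn": 0}, {"jaw": 0, "dx": 0, "dy": 0, "dz": -0.03, "turn": 0}, {"jaw": 0, "dx": 0, "dy": 0, "dz": -0.03, "turn": 0}]}}

```text
time: 21.18
ee_pos: [0.4494, 0.0906, 0.0802]
ee_rot: [-3.115, -0.406, -0.0]
force: [1.9, -1.1, 3.8]
width: -0.0003
gripper_force: 2.3
```

{"name": "servo_tool", "arguments": {"moves": [{"jaw": 0, "dx": 0, "dy": 0, "dz": 0, "turn": 0}, {"jaw": 0, "dx": 0, "dy": 0, "dz": 0, "turn": 0}, {"jaw": 0, "dx": 0, "dy": 0, "dz": 0, "turn": 0}]}}

```text
time: 21.55
ee_pos: [0.4494, 0.0906, 0.0802]
ee_rot: [-3.115, -0.406, -0.0]
force: [2.9, -0.3, 4.0]
width: -0.0002
gripper_force: 2.1
```

{"name": "servo_tool", "arguments": {"moves": [{"jaw": 0, "dx": 0, "dy": 0, "dz": -0.5, "turn": 0}, {"jaw": 0, "dx": 0, "dy": 0, "dz": -1.5, "turn": 0}, {"jaw": 0, "dx": 0, "dy": -0.5, "dz": -2.6, "turn": 0}, {"jaw": 0, "dx": 0, "dy": -1, "dz": -3, "turn": 0}, {"jaw": 0, "dx": 0, "dy": -1, "dz": -3, "turn": 0}]}}

```text
time: 22.18
ee_pos: [0.4362, 0.1405, 0.2313]
ee_rot: [-3.115, -0.41, -0.003]
force: [-0.3, -0.5, -1.4]
width: 0.0001
gripper_force: 0.0
```

```bash
python3 -c "
from h import *
where();pad();trig()
c=grab('wrist');c2=grab('side')
cv2.imwrite('pics/f.png',cv2.resize(np.hstack([c['image'],c2['image']])[:,:,::-1],(800,300)))"
```

```text
t 22.18 clamp xy mm 0.3 238.2 z 0.2313 F clampx,y,z -0.38 -0.46 -1.39 w 0.0001
pics/top_22.23.png
pad dark y [12. 12. 13. 14. 15. 16. 16.]
pics/wrist_22.27.png
upper 1478 {71: 1, 73: 40, 75: 63, 77: 84, 79: 129, 81: 219, 83: 2, 105: 1, 107: 44, 109: 60, 111: 81, 113: 88, 115: 87, 117: 79, 119: 87, 121: 106, 123: 138, 125: 169}
brass 75 {-24: 9, -22: 29, -20: 28, -18: 9}
jaw 194 {11: 20, 13: 34, 15: 32, 17: 80}
pics/wrist_22.32.png
pics/side_22.38.png
```

View pics/f.png

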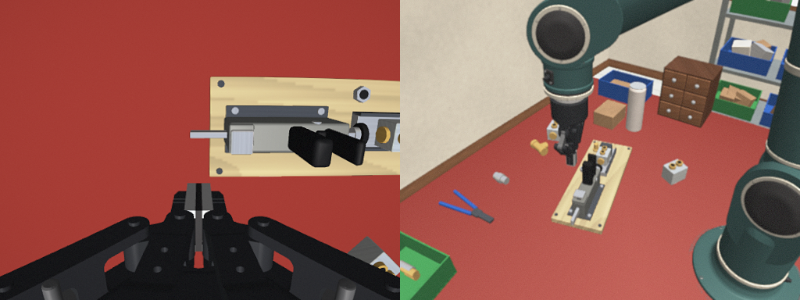

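The jaw pad is back at its fully open place (11 mm, as at the start). The flange lies at −24 to −18 mm, against the block, and the robot is clear.

```bash
python3 -c "
from station import hand_in
print(hand_in())"
```

```text
the job is handed in; nothing more can be done
None
```

The plug is pressed home with at most about 14 N read on the trigger (the crush limit is about 19 N), the jaw is released and fully open, and the job was handed in at about 22 s; I got no verdict back, and "home" rests on the jaw stalling while the force rose and on the flange showing against the block.

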